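Snap the last foot onto an upturned plant stand

ROBOT

A 6-joint arm with a two-finger parallel gripper is mounted at the origin on the work surface. World frame = base frame: x ahead of the robot, y to its left, z up, the work surface at z = 0. Lengths are in m, angles in rad, forces in N, time in s.
With the tool pointing down it reaches from about 0.375 to 0.975 m from the base axis. Payload 3.8 kg.
Tool frame: the origin (TCP) lies midway between the tips of the shut fingers; the grasp point (between the pads) lies 19 mm behind it; z points along the fingers, y is the direction in which the jaws open and shut (so a half turn about z gives the same grasp; the last joint's range is limited). The gripper opens to 85 mm and grips with 20 to 120 N. Pads are 22 mm wide; open, the fingers measure 114 mm over their backs; the gripper's body (76 mm by 85 mm) begins 54 mm behind the grasp point. The pads swing forward as they close: fully open they stand 13 mm farther back than shut.
Start: joints at [-1.318, 0.264, 1.604, -0, 1.274, -0.037], TCP at [0.193, -0.647, 0.231] pointing down, gripper open.
Joint ranges: [-2.63, 2.63], [-0.94, 2.18], [0.31, 2.57], [-1.31, 4.45], [0, 2.66], [-2.55, 2.55]. Speed limits (rad/s): [2.57, 2.57, 3.14, 3.14, 3.14, 3.14].

INTERFACE

Orientations are given as a rotation vector (axis times angle).
In Python, from workcell import bot gives the robot as it stands.
- The arm moves only by the tool drive_tool, never from a script. Its argument "steps" is a list of rows, each a list of 2 entries, a list of its own where there are three numbers: the shift along the tool's x, y, z in mm, then the turn about the tool's z in degrees. In form: [[[dx, dy, dz], twist], ...]. A call has 1 to 8 rows; each row shifts and turns the commanded pose from where the row before left it, along the tool's axes as they then stand; what a row does not reach is not made up. A row lasts 1/12 s, in which the tool goes at most 41.7 mm and 7.16 degrees, less where a joint would pass 70% of its speed; a pose out of reach is approached as far as the arm can. A call is refused whole if a number of a shift passes 41.7 or a number of a turn 7.16, either way. A call with a gripper value outside its range is refused whole. "jaw" is the opening, from 0 (shut) to 1 (fully open), set as the call begins (left out, the last holds). The fingers move at their own pace and stop on an object; "force" is the grip in N (left out, the last holds). Time passes only in rows, so rows that do not move let the fingers close. It gives the time, the measured TCP pose, the force and the opening at its end, in the units of the state.
- bot.read_state(): the state, without advancing time (a new reading comes with each control period).
- bot.read_camera(name): name is "scene" or "top" or "wrist"; returns the picture (480x640x3 uint8, red, green, blue); there is no depth.
- bot.camera_info(name): a dict with "fx", "fy", "cx", "cy" (pixels), "position" and "attitude" of the camera in the world. Camera axes: x right, y down, z forward; pixel columns grow to the right and rows downward; lengths in m; the calibration is good to about 2 mm. A picture is of the moment at which its call begins: read the wrist's pose just before it. camera_info takes no time and is no camera call; for the wrist camera it gives the pose at the moment of the call.
- bot.finish_job(): hands the job in, once; it reports no verdict.
The state is a dict: "time": time; "q": joint angles; "joint_vel": joint speeds; "joint_torque": joint torques, N m; "tool_pos": TCP position; "tcp_rot": TCP orientation; "wrist_force": force on the tool from outside, world axes, zero at the start; "torque": the same for the moment, N m; "width": opening from 0.0 (shut) to 1.0 (fully open).
Only numpy, scipy, OpenCV 4.12 (cv2) and the standard library are available. Lean on these libraries where they do the work, as an engineer would, in place of code of your own. Each camera call takes 0.05 s, during which the arm holds its last target.

TASK

Swing the dispenser's sprung lever fully back to its stop and let it spring back, so that it pushes the last black foot out onto the apron. Pick up that foot and press it, open end down, onto the one bare stud of the upturned board: it clicks part-way, so keep pressing after the click until its rim is flat on the board. Finish like that: the gripper stays on the foot, still pressing it firmly down (about 10 N) when the program ends; leave the mug, mallet, screwdriver and stud finder where they are.

Things in the scene. Friction and masses are not known exactly. Their poses are not given: they have to be found in the camera images.
- dispenser: grey foot dispenser fixed to the table; base plate 170 x 62 x 6 mm, origin under it on the table, z up, long way along x. Its -x end (x -87 to -30 mm) is an open apron. Behind it side walls 48 mm high (60 mm over both) and, over x -30 to +30, a roof (top at 52 mm) that hides the foot. Behind the roof stands the lever, axle along y at x = +50, 56 mm up
- apron (a point): where the foot ends up: on the apron's surface, dispenser x = -58, y = 0, 6 mm above the table; a stop lip 4 mm high, 36 mm wide lies 27 mm further towards -x. Swinging the lever to its stop drives a pusher 56 mm towards -x, which slides the foot here; the pusher goes back with the lever
- lever (a joint): angle of the sprung lever in rad: 0 upright at rest, 0.8 at its stop, leaning to the dispenser's +x. A steel paddle 8 mm thick and 28 mm wide (along y) with a black cross bar (16 mm thick, 50 mm long) on top. Pushed 40 mm above its axle the spring resists with 2 N at first and 6 to 9 N near the stop; let go, it returns by itself
- lever_top (a point): centre of the lever's cross bar, 85 mm above its axle: at rest local x = +50 of the dispenser, 141 mm above the table
- foot: the loose black plastic foot, a round cap 36 mm in diameter and 32 mm tall, 28 to 49 g, closed top, open underneath; origin at the centre of its open lower rim, z up. Starts upright under the dispenser's roof at local x = -2, standing on the 6 mm plate. Inside: a lip of 19 mm bore in the lowest 4 mm, above it 25 mm bore to 26 mm depth
- board: square wooden board 170 x 170 x 18 mm lying flat and fixed on the table, origin under its centre; its four stations lie 55 mm from the centre in local x and y, one with the bare stud, three with feet already fitted (which of them varies)
- stud: the bare upright steel stud, 16 mm in diameter, 20 mm tall, coned tip; origin at its foot on the board's top face, 18 mm above the table. Four slick sprung balls stick out 3.5 mm round its side, 11 mm up. They resist the foot with up to 8 N while its rim is 15 to 10 mm above the board; then it clicks and they draw it down (up to 10 N) to about 2.5 mm; then it moves freely down to the board
- foot_a: a fitted foot, fixed: same 36 x 32 mm black cap, origin at its lower rim on the board's top face
- foot_b: a fitted foot, as foot_a
- foot_c: a fitted foot, as foot_a
- mug: bystander: white ceramic mug, 82 mm in diameter, 92 mm tall, handle at its +y, wooden dowels standing up to about 145 mm; origin under its centre
- mallet: bystander: blue plastic mallet lying flat, handle along its x (from -120 mm), head 90 mm wide and 60 mm high at x = +100 mm
- screwdriver: bystander: chrome ratchet screwdriver lying along its x, 210 mm long, 28 mm thick
- stud_finder: bystander: clear acrylic stud finder lying flat, 150 x 62 x 24 mm
Things that resemble listed ones, but are neither listed nor needed, are in the scene too. What is shaped like the dispenser but orange is not meant.

How it is judged:
On the way, in this order (a step that is already met when the one before it is completed fails the run):
1. the lever is swung to its stop (value of joint lever above 0.73 rad), for 0.02 s.
2. the lever has sprung back and the foot lies out on the apron (value of joint lever below 0.1 rad and x of foot in the frame of dispenser below -0.045 m), for 0.1 s.
3. the foot is snapped past the click on the bare stud (horizontal distance between foot and stud below 0.003 m and z of foot in the frame of stud below 0.003 m), for 0.02 s.
At the end, for the whole second after the job is handed in: The foot sits on the bare stud: within 3 mm of its axis, rim within 1.5 mm of the board, tilt under 0.08 rad, at rest, with the fingers still on it and pressing it on the board with more than 4 N; the lever is back (under 0.1 rad) (horizontal distance between foot and stud below 0.003 m and z of foot in the frame of stud below 0.0015 m and angle between foot's own z axis and vertical below 0.08 rad and contact force between foot and board above 4 N and contact force between the fingers and foot above 3 N and value of joint lever below 0.1 rad and linear speed of foot below 0.02 m/s); the arm keeps its last pose, push and grip.
It fails at once if the mug, mallet, screwdriver or stud finder is shifted by more than 20 mm or the mug tips (distance of any of mug, mallet, screwdriver, stud_finder from where it was at the start of the episode above 0.02 m or angle between mug's own z axis and vertical above 0.3 rad).
It also fails if it takes over 58 s, if anything falls off the work surface, if the arm or the gripper's body presses on something with over 40 N, if the wrist force passes 120 N, or if a joint passes its speed limit or range.

## Working session

There is one attempt and no reset: what is moved stays moved. The work goes in short steps, Python scripts to look and compute and a tool call to move; the robot and the scene stay as the last step left them, time stands still between calls to the robot, and variables do not carry over. Pictures are saved under pics/ and viewed, and the job is handed in when it is done.

Besides the shell and the picture viewer there is one more tool, called by a JSON object that holds its "op" and its "data". drive_tool: Moves the arm, as the interface text tells. Its arguments: {"type":"object","properties":{"steps":{"type":"array","items":{"type":"array"}},"jaw":{"type":"number"},"force":{"type":"number"}},"required":["steps"]}

```bash
mkdir -p pics; ls; python3 - <<'E'
from workcell import bot
import cv2
s=bot.read_state(); print(s)
for n in ["scene","top","wrist"]:
    print(n,bot.camera_info(n))
    cv2.imwrite(f"pics/{n}0.png",bot.read_camera(n)[:,:,::-1])
E
```

```text
pics
{'time': 0.0, 'q': array([-1.31790231e+00,  2.64751593e-01,  1.60537158e+00,  3.94120387e-06,
        1.27366883e+00, -3.69022263e-02]), 'joint_vel': array([ 8.26215187e-04, -2.64694072e-04, -1.88208467e-03,  1.58212568e-04,
        4.81811973e-04,  4.57320470e-05]), 'joint_torque': array([-2.49815574e-03, -5.15117812e+01, -3.67316043e+01, -3.46101087e-04,
        1.28512413e-02,  3.02990725e-05]), 'tool_pos': array([ 0.19270404, -0.64615815,  0.22996436]), 'tcp_rot': array([-3.10650693e+00, -4.53302071e-01,  3.66234427e-04]), 'wrist_force': array([ 0.25861788, -0.47004303,  0.28228268]), 'torque': array([-0.0062466 , -0.02195231,  0.0675594 ]), 'width': 1.0028494386403228}
scene {'fx': 578.2198198976713, 'fy': 578.2198198976713, 'cx': 308.60623826739334, 'cy': 228.7023390870659, 'position': array([ 0.860568  , -0.67247584,  1.19109334]), 'attitude': array([-2.49705007, -0.55141834,  0.17832937])}
top {'fx': 573.0435420427608, 'fy': 573.0435420427608, 'cx': 317.5402592901442, 'cy': 234.75237317356536, 'position': array([ 3.65748513e-01, -2.88073287e-04,  1.37842928e+00]), 'attitude': array([-2.18974473,  2.12774445, -0.13317472])}
wrist {'fx': 370.7552649547997, 'fy': 370.7552649547997, 'cx': 314.7425658930344, 'cy': 244.40074580355167, 'position': array([ 0.26068613, -0.62628917,  0.37258513]), 'attitude': array([ 2.32871132, -1.73501302, -0.25253431])}
```

View pics/scene0.png

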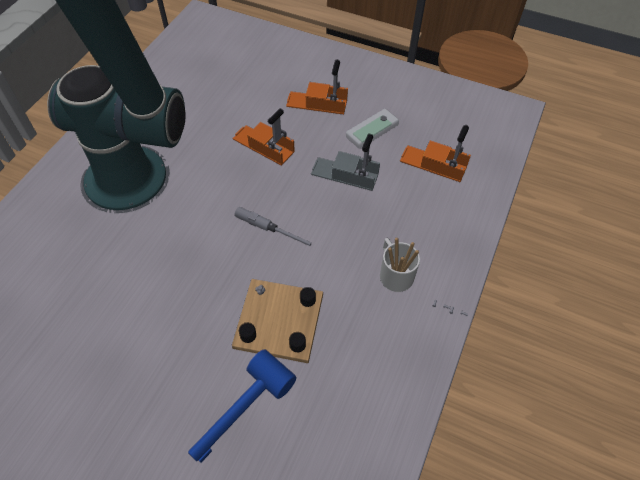

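View pics/top0.png

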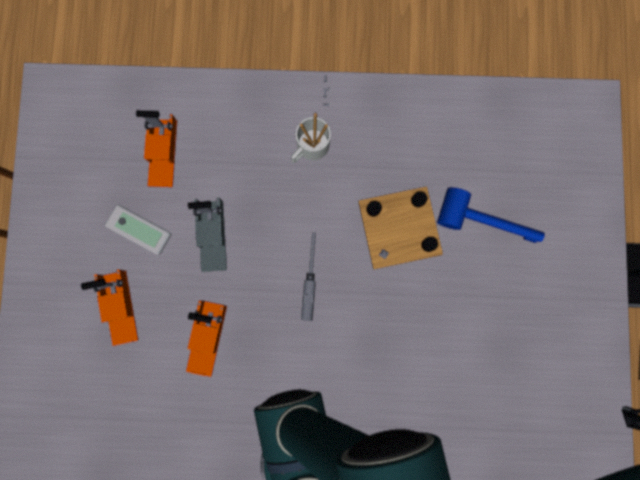

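View pics/wrist0.png

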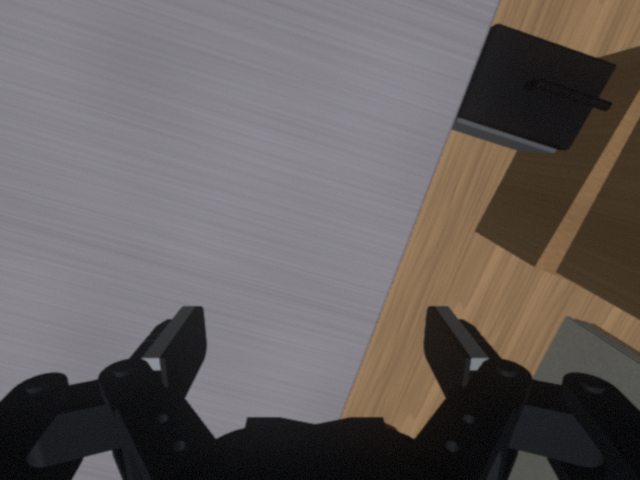

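The only grey dispenser is at scene (346,168) and top (211,235). The look-alikes are orange, at scene (318,97), (266,140) and (436,160). The bare stud is at scene (260,288) and top (383,254). The mounted feet at scene (307,297), (247,332) and (297,342) are not the foot I want. I'll check these in close crops.

```bash
python3 - <<'E'
import cv2
a=cv2.imread('pics/scene0.png');b=cv2.imread('pics/top0.png')
def c(i,x,y,w,h,k,n): cv2.imwrite(n,cv2.resize(i[y:y+h,x:x+w],None,fx=k,fy=k,interpolation=cv2.INTER_CUBIC))
c(a,300,120,100,75,8,'pics/c1.png'); c(b,170,190,100,90,6,'pics/c2.png')
c(a,225,270,110,95,6,'pics/c3.png'); c(b,350,180,100,95,6,'pics/c4.png')
E
```

```text
(no output)
```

View pics/c1.png

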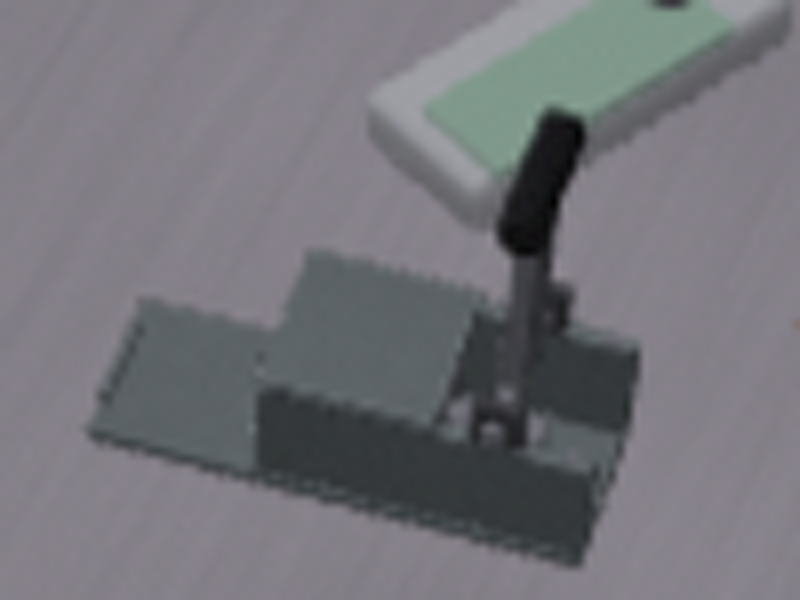

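View pics/c2.png

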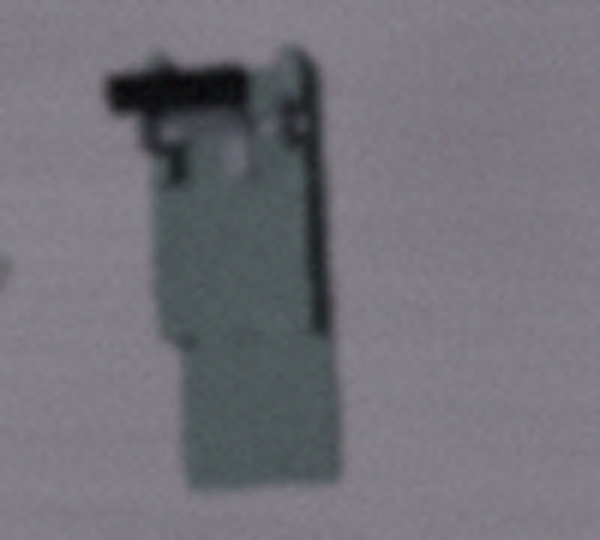

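View pics/c3.png

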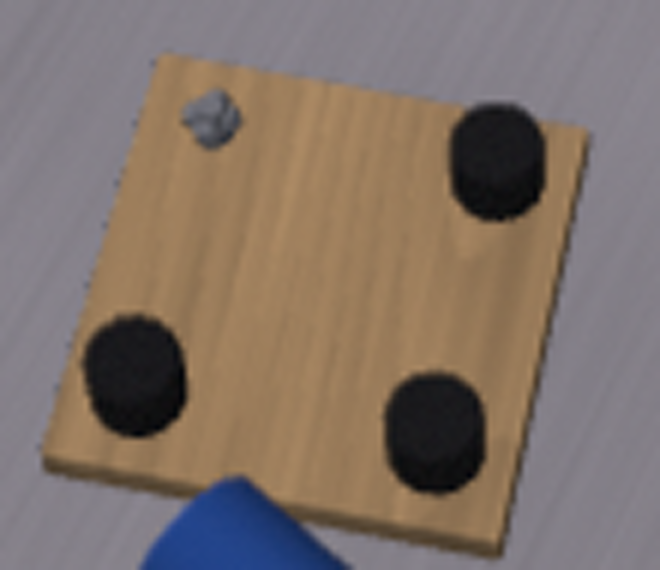

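View pics/c4.png

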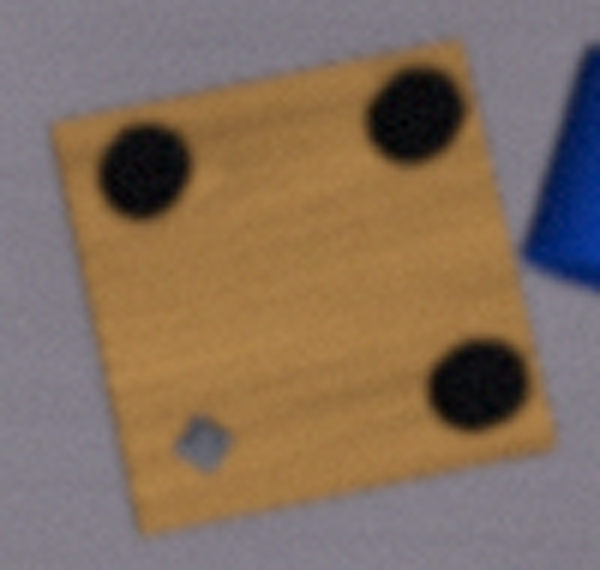

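```bash
cat > h.py <<'E'
import numpy as np, cv2
from scipy.spatial.transform import Rotation as R
from scipy.optimize import least_squares
from workcell import bot
def proj(ci,P):
    P=np.atleast_2d(P); K=np.array([[ci['fx'],0,ci['cx']],[0,ci['fy'],ci['cy']],[0,0,1]])
    c=R.from_rotvec(ci['attitude']).inv().apply(P-ci['position'])
    u=c@K.T; return u[:,:2]/u[:,2:]
def ray(ci,uv,z):
    d=R.from_rotvec(ci['attitude']).apply([(uv[0]-ci['cx'])/ci['fx'],(uv[1]-ci['cy'])/ci['fy'],1])
    p=np.array(ci['position']); return p+d*(z-p[2])/d[2]
def fit(obs,x0):
    # obs: list of (ci, uv, local mm)
    def w(p,L):
        L=np.array(L)/1000; c,s=np.cos(p[2]),np.sin(p[2])
        return np.array([p[0]+c*L[0]-s*L[1],p[1]+s*L[0]+c*L[1],L[2]])
    f=lambda p: np.concatenate([proj(ci,w(p,L))[0]-uv for ci,uv,L in obs])
    r=least_squares(f,x0,loss='soft_l1'); return r.x,f(r.x).reshape(-1,2)
E
python3 - <<'E'
from h import *
S=bot.camera_info('scene');T=bot.camera_info('top')
cr=lambda x,y,k,u:np.array([x+(u[0]+.5)/k-.5,y+(u[1]+.5)/k-.5])
s=lambda *u:cr(300,120,8,u); t=lambda *u:cr(170,190,6,u)
o=[(S,s(142,298),(-86,31,6)),(S,s(92,432),(-86,-31,6)),(S,s(545,180),(50,0,141)),(S,s(580,565),(85,-31,0)),(S,s(310,252),(-30,30,52)),(S,s(262,385),(-30,-30,52)),
(T,t(176,91),(50,0,141)),(T,t(190,490),(-86,31,6)),(T,t(342,482),(-86,-31,6)),(T,t(162,340),(-30,30,52)),(T,t(312,332),(-30,-30,52))]
print(fit(o,[.4,.3,0]))
for k in (slice(0,6),slice(6,11)): print(fit(o[k],[.4,.3,0])[0])
s=lambda *u:cr(225,270,6,u); t=lambda *u:cr(350,180,6,u)
b=[(-85,85,18),(85,85,18),(85,-85,18),(-85,-85,18)]
# top: UL=+x+y, UR=+x-y, LR=-x-y, LL=-x+y
o=[(T,t(*u),L) for u,L in zip([(143,533),(55,125),(462,42),(555,440)],b)]
o+=[(S,s(*u),L) for u,L in zip([(160,55),(590,130),(500,542),(45,458)],b)]
o+=[(T,t(*u),L) for u,L in zip([(145,165),(416,112),(478,382)],[(55,55,50),(55,-55,50),(-55,-55,50)])]
p,r=fit(o,[.35,-.15,0]);print(p,r)
for k in (slice(0,4),slice(4,8)): print(fit(o[k],[.35,-.15,0])[0])
print(ray(T,t(203,443),.034),ray(S,s(212,118),.032))
c,sn=np.cos(p[2]),np.sin(p[2]);print('stud',p[0]+.055*(-c-sn),p[1]+.055*(-sn+c))
E
```

```text
(array([0.52619509, 0.25426605, 0.11175358]), array([[ 0.81436611, -0.87912028],
       [-0.21357987, -0.76305049],
       [-0.10942895, -0.4880175 ],
       [ 1.15367304,  0.07480536],
       [ 0.14458282, -1.4368192 ],
       [-0.691134  , -1.34731473],
       [ 0.88980659,  0.14742517],
       [ 0.26282819,  0.35453067],
       [ 0.80547439, -0.46115438],
       [ 0.0287335 ,  0.15919098],
       [ 0.80347491, -0.63310814]]))
[0.52691677 0.25194139 0.12738922]
[0.52599147 0.25548594 0.10882342]
[ 0.55719742 -0.19792961  0.23743817] [[ 0.3469833   0.57219688]
 [-0.43309413 -0.41754935]
 [ 0.35367311 -0.90841673]
 [ 1.25831176  1.29574023]
 [ 0.26900091 -1.90769007]
 [ 0.6466011  -1.76478915]
 [ 0.93385841 -0.78069927]
 [-0.41626227 -1.47176812]
 [ 0.7855009   0.14157086]
 [ 1.17238757 -0.55851065]
 [ 1.61773532 -0.12983483]]
[ 0.5574307  -0.19703469  0.23545804]
[ 0.55799782 -0.2014005   0.23897268]
[ 0.49087488 -0.15584179  0.034     ] [ 0.49185347 -0.16204662  0.032     ]
stud 0.49080377888903953 -0.1574094408454794
```

```bash
cat >> h.py <<'E'
def go(target,yaw=None,maxs=40):
    s=bot.read_state(); Rt=R.from_rotvec(s['tcp_rot']); x=Rt.apply([1,0,0]); a=np.degrees(np.arctan2(x[1],x[0]))
    d=Rt.inv().apply(np.array(target)-s['tool_pos'])*1000; n=int(np.ceil(np.linalg.norm(d)/maxs))
    print('tool x deg',a.round(2),'z',Rt.apply([0,0,1]).round(4),'d mm',d.round(1),'rows',n,'each',(d/n).round(1))
    if yaw is not None: print('twist total',-(((yaw-a+180)%360)-180))
def st():
    s=bot.read_state(); print(round(s['time'],2),s['tool_pos'].round(4),'F',s['wrist_force'].round(1),'w',round(s['width'],3),'q',s['q'].round(2))
E
python3 - <<'E'
from h import *
go([.42,-.17,.23],6.5)
ci=bot.camera_info('wrist');s=bot.read_state();Rt=R.from_rotvec(s['tcp_rot'])
print(Rt.inv().apply(ci['position']-s['tool_pos']),Rt.inv().apply(R.from_rotvec(ci['attitude']).apply(np.eye(3))))
E
```

```text
tool x deg 16.6 z [-4.0e-04  1.7e-03 -1.0e+00] d mm [ 353.9 -391.5    1. ] rows 14 each [ 25.3 -28.    0.1]
twist total 10.103367755176691
[ 7.08430179e-02  4.30225307e-05 -1.42507212e-01] [[-5.89785775e-05  9.99999622e-01  8.67994237e-04]
 [-9.59582859e-01  1.87681552e-04 -2.81426192e-01]
 [-2.81426248e-01 -8.49510508e-04  9.59582485e-01]]
```

{"op": "drive_tool", "data": {"steps": [[[12, -14, 0], 2], [[25, -28, 0], 2], [[25, -28, 0], 2], [[25, -28, 0], 2], [[25, -28, 0], 2], [[25, -28, 0], 0], [[25, -28, 0], 0], [[25, -28, 0], 0]], "jaw": 0}}

```text
time: 0.82
tool_pos: [0.3411, -0.4064, 0.231]
tcp_rot: [-3.136, -0.18, 0.0]
wrist_force: [0.2, -0.3, 0.4]
width: -0.002
```

```bash
python3 - <<'E'
from h import *
st(); go([.42,-.17,.23],6.5)
E
```

```text
0.82 [ 0.3411 -0.4064  0.231 ] F [ 0.2 -0.3  0.4] w -0.002 q [-0.92 -0.01  1.91  0.    1.24  0.54]
tool x deg 6.58 z [-1.e-04  2.e-04 -1.e+00] d mm [ 105.5 -225.8    1.1] rows 7 each [ 15.1 -32.3   0.2]
twist total 0.07876718873197319
```

{"op": "drive_tool", "data": {"steps": [[[15, -32, 0], 0], [[15, -32, 0], 0], [[15, -32, 0], 0], [[15, -32, 0], 0], [[15, -32, 0], 0], [[15, -32, 0], 0], [[15, -32, 0], 0], [[0, 0, 0], 0]]}}

```text
time: 1.48
tool_pos: [0.4201, -0.1684, 0.2311]
tcp_rot: [-3.133, -0.189, -0.001]
wrist_force: [-0.3, 0.4, -0.9]
width: -0.001
```

```bash
python3 - <<'E'
from h import *
st(); ci=bot.camera_info('wrist'); im=bot.read_camera('wrist')
np.savez('w1.npz',**ci); cv2.imwrite('pics/w1.png',im[:,:,::-1])
print(proj(ci,[[.491,-.158,.018],[.491,-.158,.038]]))
E
```

```text
1.48 [ 0.4201 -0.1684  0.2311] F [-0.3  0.4 -0.9] w -0.001 q [-0.44 -0.17  2.06  0.    1.25  1.01]
[[313.54845347 135.00796204]
 [313.39118796 134.94651941]]
```

View pics/w1.png

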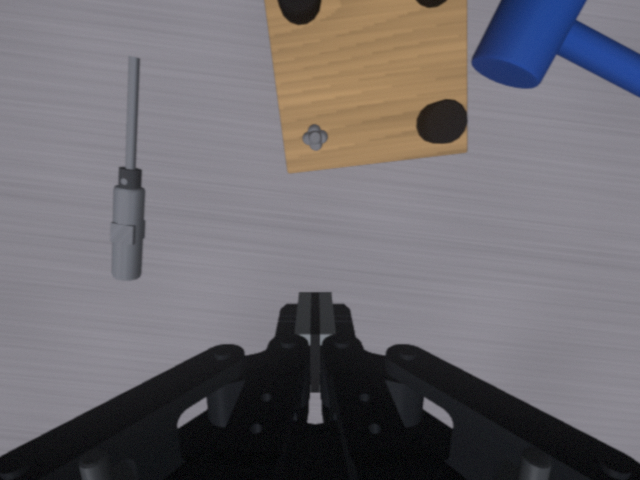

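```bash
python3 - <<'E'
from h import *
b=cv2.imread('pics/w1.png'); x,y,k=285,107,10
cv2.imwrite('pics/w1c.png',cv2.resize(b[y:y+60,x:x+60],None,fx=k,fy=k,interpolation=cv2.INTER_CUBIC))
E
```

```text
(no output)
```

View pics/w1c.png

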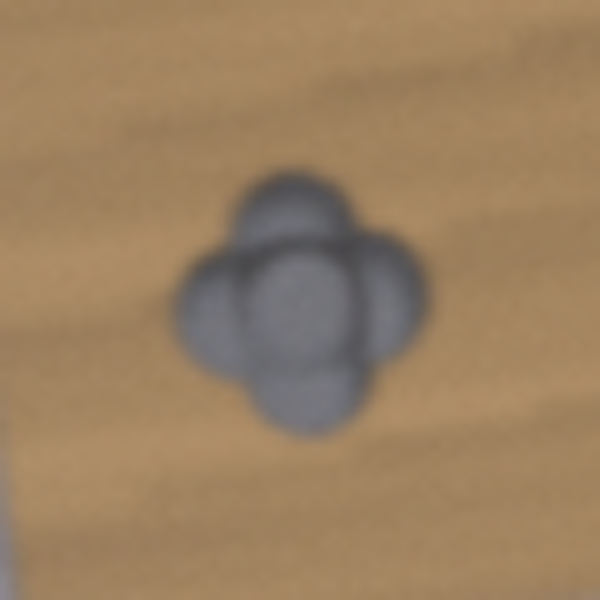

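```bash
python3 - <<'E'
from h import *
ci=dict(np.load('w1.npz'));print(ray(ci,(314.7,137.0),.033),ray(ci,(315.2,137.3),.033))
p=np.array([.526,.2545]);a=.115;u=np.array([np.cos(a),np.sin(a)])
go(list(p+.010*u)+[.23],6.5)
E
```

```text
[ 0.48942186 -0.15931593  0.033     ] [ 0.48922227 -0.15978461  0.033     ]
tool x deg 6.91 z [-0.e+00  6.e-04 -1.e+00] d mm [ 166.8 -409.5    1.4] rows 12 each [ 13.9 -34.1   0.1]
twist total 0.4064593967393648
```

{"op": "drive_tool", "data": {"steps": [[[14, -34, 0], 0], [[14, -34, 0], 0], [[14, -34, 0], 0], [[14, -34, 0], 0], [[14, -34, 0], 0], [[14, -34, 0], 0], [[14, -34, 0], 0], [[14, -34, 0], 0]]}}

```text
time: 2.2
tool_pos: [0.4997, 0.1099, 0.2312]
tcp_rot: [3.136, 0.179, 0.0]
wrist_force: [1.1, -1.1, -0.0]
width: 0.004
```

{"op": "drive_tool", "data": {"steps": [[[14, -34, 0], 0], [[14, -34, 0], 0], [[14, -34, 0], 0], [[9, -29, 0], 0], [[-20, 0, 0], 0], [[-20, 0, 0], 0], [[0, 0, 0], 0]]}}

```text
time: 2.78
tool_pos: [0.4927, 0.2399, 0.23]
tcp_rot: [3.135, 0.182, -0.006]
wrist_force: [-0.0, -0.4, -0.7]
width: 0.004
```

```bash
python3 - <<'E'
from h import *
st(); ci=bot.camera_info('wrist'); im=bot.read_camera('wrist')
np.savez('w2.npz',**ci); cv2.imwrite('pics/w2.png',im[:,:,::-1])
p=np.array([.526,.2545]);a=.115;c,s=np.cos(a),np.sin(a)
L=np.array([[50,-25,141],[50,25,141],[-86,31,6],[-86,-31,6],[-30,30,52],[-30,-30,52],[85,30,48],[85,-30,48]])/1000
print(proj(ci,np.c_[p[0]+c*L[:,0]-s*L[:,1],p[1]+s*L[:,0]+c*L[:,1],L[:,2]]).round(0))
E
```

```text
2.78 [0.4927 0.2399 0.23  ] F [-0.  -0.4 -0.7] w 0.004 q [ 0.41  0.03  1.88 -0.    1.24  1.86]
[[339. 110.]
 [254. 110.]
 [274. 257.]
 [334. 257.]
 [268. 213.]
 [337. 213.]
 [264.  71.]
 [339.  71.]]
```

View pics/w2.png

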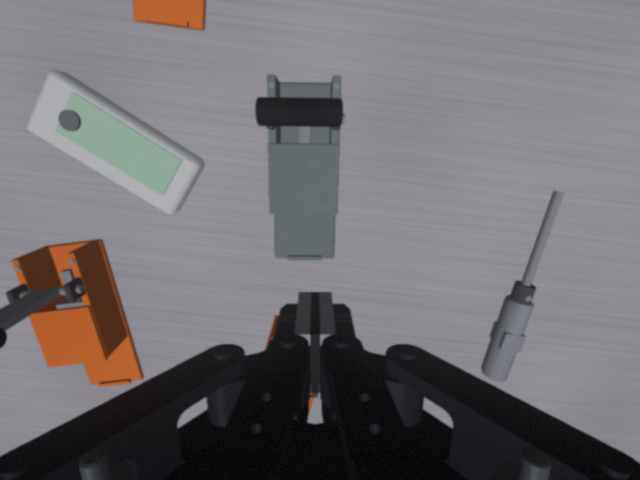

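```bash
python3 - <<'E'
from h import *
p=np.array([.526,.2532]);a=.115;u=np.array([np.cos(a),np.sin(a)])
go(list(p+.008*u)+[.102],6.5)
go(list(p+.092*u)+[.102],6.5)
E
```

```text
tool x deg 6.61 z [-0.0014 -0.0012 -1.    ] d mm [ 41.3  -9.7 128.4] rows 4 each [10.3 -2.4 32.1]
twist total 0.11343935470355859
tool x deg 6.61 z [-0.0014 -0.0012 -1.    ] d mm [125.3  -9.7 128.3] rows 5 each [25.1 -1.9 25.7]
twist total 0.11343935470355859
```

{"op": "drive_tool", "data": {"steps": [[[20, -5, 20], 0], [[20, -5, 30], 0], [[1, 0, 30], 0], [[0, 0, 30], 0], [[0, 0, 18], 0], [[0, 0, 0], 0]]}}

```text
time: 3.33
tool_pos: [0.5319, 0.2527, 0.0977]
tcp_rot: [3.133, 0.178, -0.014]
wrist_force: [-0.8, -0.4, -0.6]
width: 0.002
```

{"op": "drive_tool", "data": {"steps": [[[6, 0, 0], 0], [[10, 0, 0], 0], [[10, 0, 0], 0], [[10, 0, 0], 0], [[10, 0, 0], 0], [[10, 0, 0], 0]]}}

```text
time: 3.83
tool_pos: [0.5906, 0.262, 0.1035]
tcp_rot: [3.136, 0.181, -0.002]
wrist_force: [-4.5, -0.5, -0.8]
width: 0.0
```

```bash
python3 - <<'E'
from h import *
st(); ci=bot.camera_info('wrist'); im=bot.read_camera('wrist')
cv2.imwrite('pics/w3.png',im[:,:,::-1])
p=np.array([.526,.2532]);a=.115;u=np.array([np.cos(a),np.sin(a)])
go(list(p+.092*u)+[.102],6.5)
E
```

```text
3.83 [0.5906 0.262  0.1035] F [-4.5 -0.5 -0.8] w 0.0 q [0.38 0.31 1.79 0.   1.04 1.83]
tool x deg 6.59 z [ 1.6e-03  5.0e-04 -1.0e+00] d mm [24.6  1.4  1.8] rows 1 each [24.6  1.4  1.8]
twist total 0.0908224873718666
```

View pics/w3.png

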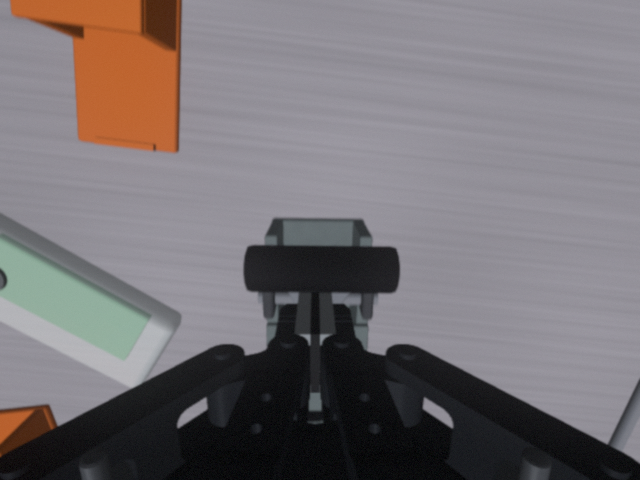

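The fingers are pushing the bar at its centre (bar at pixel (320,268)) with about 4.5 N. I'll carry on to the stop.

{"op": "drive_tool", "data": {"steps": [[[6, 0, 0], 0], [[6, 0, 0], 0], [[5, 0, 0], 0], [[4, 0, 0], 0]]}}

```text
time: 4.22
tool_pos: [0.6109, 0.2645, 0.1033]
tcp_rot: [3.136, 0.181, -0.002]
wrist_force: [-11.2, -2.0, 2.4]
width: 0.002
```

{"op": "drive_tool", "data": {"steps": [[[3, 0, 0], 0], [[2, 0, 0], 0], [[0, 0, 0], 0]]}}

```text
time: 4.47
tool_pos: [0.6114, 0.2646, 0.1029]
tcp_rot: [3.135, 0.181, -0.017]
wrist_force: [-16.1, -1.6, 8.4]
width: -0.002
```

{"op": "drive_tool", "data": {"steps": [[[3, 0, 0], 0], [[0, 0, 0], 0], [[0, 0, 0], 0]]}}

```text
time: 4.72
tool_pos: [0.6119, 0.2646, 0.1026]
tcp_rot: [3.134, 0.181, -0.024]
wrist_force: [-22.0, -2.6, 11.4]
width: -0.002
```

```bash
python3 - <<'E'
from h import *
st()
im=bot.read_camera('wrist'); cv2.imwrite('pics/w4.png',im[:,:,::-1])
im=bot.read_camera('scene')[110:200,290:410]; cv2.imwrite('pics/s4.png',cv2.resize(im[:,:,::-1],None,fx=6,fy=6,interpolation=2))
S=bot.camera_info('scene');p=np.array([.526,.2532]);a=.115;u=np.array([np.cos(a),np.sin(a)])
for th in (.6,.7,.75,.8):
  q=p+(.05+.085*np.sin(th))*u; X=[*q,.056+.085*np.cos(th)]
  print(th,proj(bot.camera_info('wrist'),X),(proj(S,X)-[290,110])*6)
E
```

```text
4.72 [0.6119 0.2646 0.1026] F [-22.   -2.6  11.4] w -0.002 q [0.37 0.36 1.73 0.   1.07 1.82]
0.6 [[318.81622066 312.305973  ]] [[575.3259745  242.95826236]]
0.7 [[318.72577608 288.68562064]] [[590.14559957 255.29724724]]
0.75 [[318.67280417 277.51027492]] [[596.98612793 261.73506219]]
0.8 [[318.61538248 266.83788332]] [[603.42280138 268.32677777]]
```

View pics/w4.png

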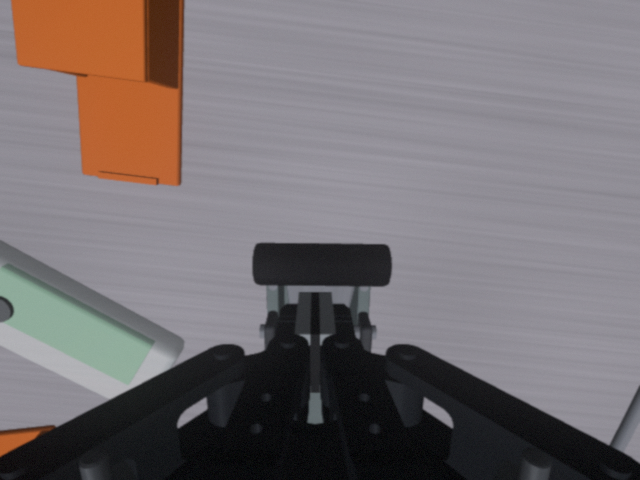

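View pics/s4.png

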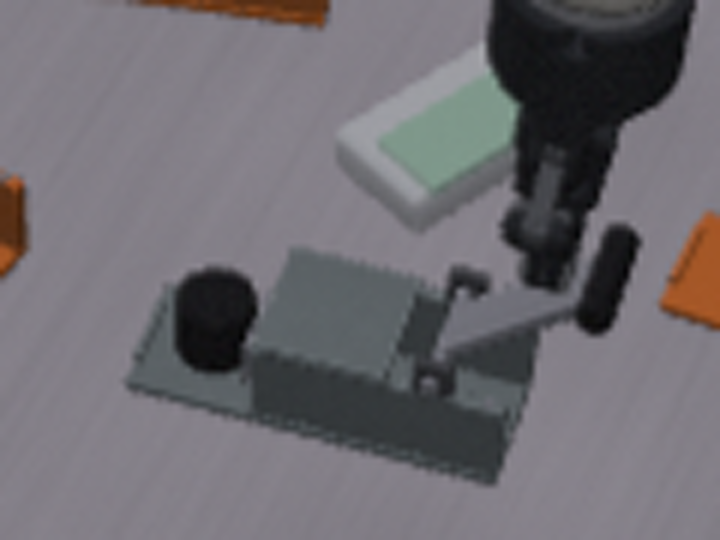

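The lever is at its stop: its bar is at (320,264) and 0.8 rad predicts row 267. The foot is out on the apron. Now I'll back off.

{"op": "drive_tool", "data": {"steps": [[[-20, 0, 0], 0], [[-20, 0, 0], 0], [[-20, 0, 0], 0], [[-20, 0, 0], 0], [[-20, 0, -10], 0], [[-10, 0, -30], 0], [[0, 0, -30], 0], [[0, 0, -30], 0]]}}

```text
time: 5.48
tool_pos: [0.5102, 0.2528, 0.2049]
tcp_rot: [-3.136, -0.182, -0.005]
wrist_force: [0.7, 0.3, 0.1]
width: 0.002
```

{"op": "drive_tool", "data": {"steps": [[[-20, 0, -20], 0], [[-30, 0, 0], 0], [[-30, 0, 0], 0], [[-10, 0, 0], 0], [[0, 0, 0], 0]], "jaw": 1}}

```text
time: 5.9
tool_pos: [0.4197, 0.2425, 0.2243]
tcp_rot: [-3.135, -0.183, -0.005]
wrist_force: [0.3, 0.9, -0.1]
width: 0.706
```

```bash
python3 - <<'E'
from h import *
st(); ci=bot.camera_info('wrist'); im=bot.read_camera('wrist')
np.savez('w5.npz',**ci); cv2.imwrite('pics/w5.png',im[:,:,::-1])
p=np.array([.526,.2532]);a=.115;u=np.array([np.cos(a),np.sin(a)])
print(proj(ci,[*(p-.058*u),.038]))
go(list(p-.058*u)+[.15],6.5)
im=bot.read_camera('scene')[110:200,290:410]; cv2.imwrite('pics/s5.png',cv2.resize(im[:,:,::-1],None,fx=6,fy=6,interpolation=2))
E
```

```text
5.9 [0.4197 0.2425 0.2243] F [ 0.3  0.9 -0.1] w 0.706 q [ 0.47 -0.1   2.01 -0.    1.23  1.93]
[[316.91949084 162.75921727]]
tool x deg 6.66 z [ 0.0039  0.0014 -1.    ] d mm [47.2  1.7 74.5] rows 3 each [15.7  0.6 24.8]
twist total 0.15797105436968195
```

View pics/w5.png

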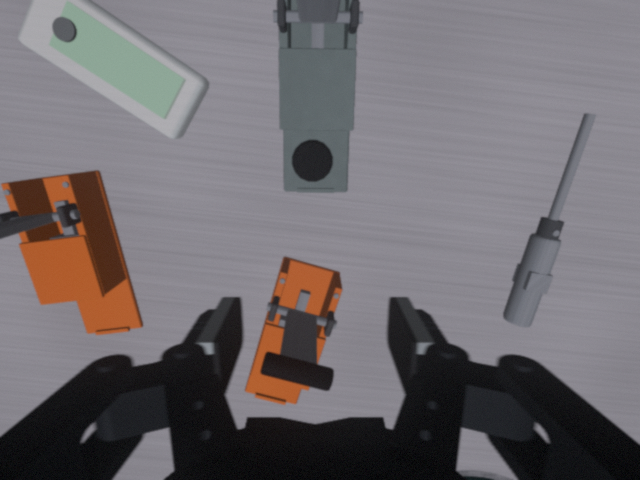

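View pics/s5.png

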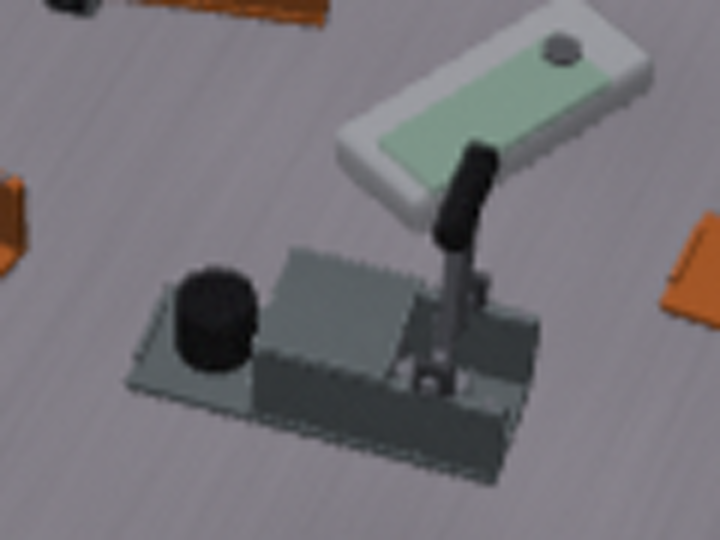

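```bash
python3 - <<'E'
from h import *
ci=dict(np.load('w5.npz'))
f=ray(ci,(312.5,160.8),.038);print('foot',f)
for uv in [(265,368),(332,378),(298,372)]: print(ray(ci,uv,.141))
print(ray(ci,(288,258),.006),ray(ci,(342,272),.048))
b=cv2.imread('pics/w5.png'); x,y,k=262,110,6
cv2.imwrite('pics/w5c.png',cv2.resize(b[y:y+100,x:x+100],None,fx=k,fy=k,interpolation=cv2.INTER_CUBIC))
go([f[0],f[1],.22],6.5)
E
```

```text
foot [0.46958932 0.25054799 0.038     ]
[0.33057542 0.26736808 0.141     ]
[0.32799593 0.21954699 0.141     ]
[0.33006169 0.24399229 0.141     ]
[0.36799691 0.26436759 0.006     ] [0.374483   0.21232802 0.048     ]
tool x deg 6.63 z [ 0.0036  0.0013 -1.    ] d mm [48.5 -2.2  4.4] rows 2 each [24.2 -1.1  2.2]
twist total 0.13329789929073854
```

View pics/w5c.png

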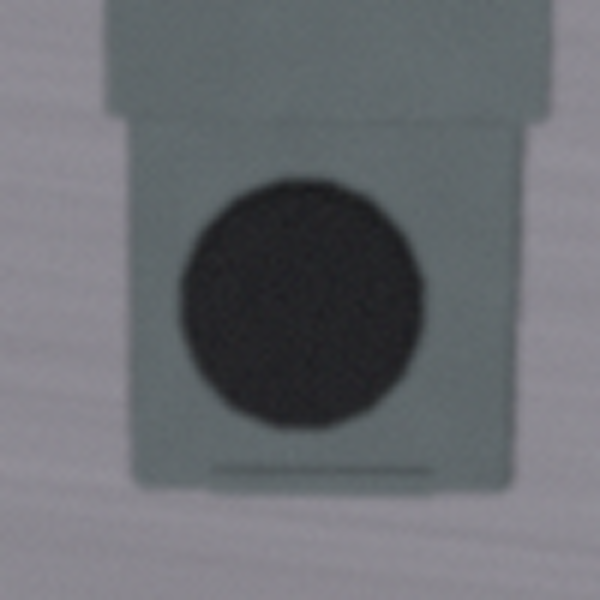

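{"op": "drive_tool", "data": {"steps": [[[24, -1, 0], 0], [[24, -1, 20], 0], [[0, 0, 30], 0], [[0, 0, 30], 0], [[0, 0, 30], 0], [[0, 0, 20], 0], [[0, 0, 0], 0]], "jaw": 1}}

```text
time: 6.58
tool_pos: [0.4656, 0.248, 0.0877]
tcp_rot: [3.133, 0.18, -0.013]
wrist_force: [-0.8, -1.4, -0.6]
width: 0.999
```

```bash
python3 - <<'E'
from h import *
st(); ci=bot.camera_info('wrist'); im=bot.read_camera('wrist')
cv2.imwrite('pics/w6.png',im[:,:,::-1]);np.savez('w6.npz',**ci)
print(proj(ci,[.4696,.2505,.038]))
go([.4696,.2505,.010],6.5)
E
```

```text
6.58 [0.4656 0.248  0.0877] F [-0.8 -1.4 -0.6] w 0.999 q [ 0.44  0.13  2.05 -0.    0.97  1.9 ]
[[310.85430827 261.63548563]]
tool x deg 6.58 z [-0.0047 -0.0025 -1.    ] d mm [ 3.1 -1.5 80.3] rows 3 each [ 1.  -0.5 26.8]
twist total 0.07689452764944349
```

View pics/w6.png

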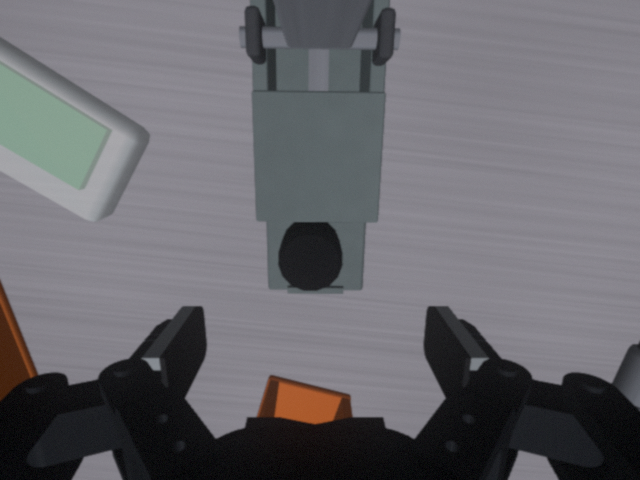

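{"op": "drive_tool", "data": {"steps": [[[1, -0.5, 20], 0], [[1, -0.5, 30], 0], [[2, -0.5, 20], 0], [[0, 0, 6], 0], [[0, 0, 0], 0], [[0, 0, 0], 0]]}}

```text
time: 7.13
tool_pos: [0.4732, 0.2524, 0.0188]
tcp_rot: [-3.136, -0.181, -0.003]
wrist_force: [-0.4, 0.1, 0.7]
width: 1.003
```

```bash
python3 - <<'E'
from h import *
st(); ci=bot.camera_info('wrist'); im=bot.read_camera('wrist')
cv2.imwrite('pics/w7.png',im[:,:,::-1]);np.savez('w7.npz',**ci)
print(proj(ci,[.4696,.2505,.038]))
go([.4696,.2505,.010],6.5)
E
```

```text
7.13 [0.4732 0.2524 0.0188] F [-0.4  0.1  0.7] w 1.003 q [ 0.44  0.23  2.08 -0.    0.83  1.9 ]
[[318.4571989  342.62116607]]
tool x deg 6.6 z [ 0.0033  0.0015 -1.    ] d mm [-4.2  1.6  9.3] rows 1 each [-4.2  1.6  9.3]
twist total 0.10010600498895883
```

View pics/w7.png

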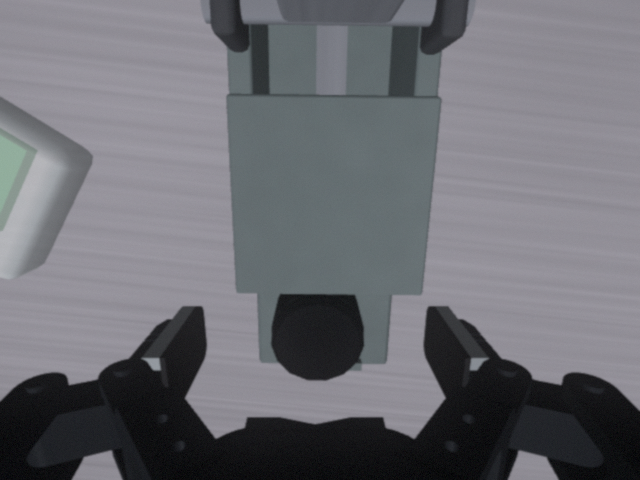

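{"op": "drive_tool", "data": {"steps": [[[-2, 0.5, 5], 0], [[0, 0, 3], 0], [[0, 0, 0], 0]]}}

```text
time: 7.43
tool_pos: [0.4695, 0.251, 0.0095]
tcp_rot: [-3.136, -0.181, -0.0]
wrist_force: [-0.6, -0.6, -0.7]
width: 0.999
```

{"op": "drive_tool", "data": {"steps": [[[0, 0, 0], 0], [[0, 0, 0], 0], [[0, 0, 0], 0], [[0, 0, 0], 0], [[0, 0, 0], 0], [[0, 0, 0], 0]], "jaw": 0, "force": 60}}

```text
time: 7.93
tool_pos: [0.4702, 0.2512, 0.0097]
tcp_rot: [-3.136, -0.181, -0.001]
wrist_force: [0.3, -0.0, 3.0]
width: 0.41
```

```bash
python3 - <<'E'
from h import *
st(); ci=bot.camera_info('wrist'); im=bot.read_camera('wrist')
cv2.imwrite('pics/w8.png',im[:,:,::-1]);np.savez('w8.npz',**ci)
E
```

```text
7.93 [0.4702 0.2512 0.0097] F [ 0.3 -0.   3. ] w 0.41 q [ 0.44  0.24  2.09 -0.    0.81  1.9 ]
```

View pics/w8.png

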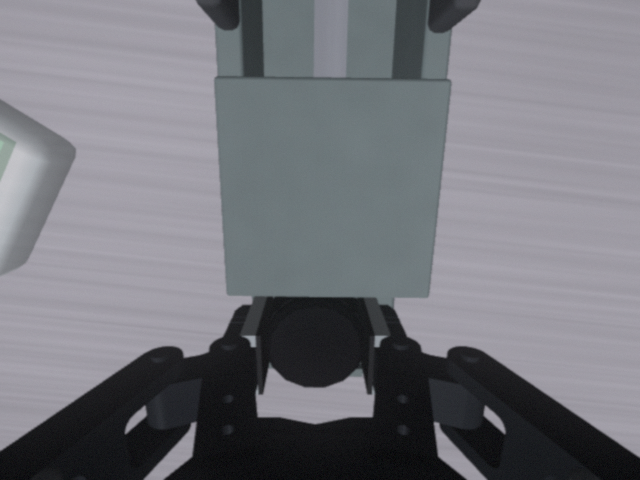

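{"op": "drive_tool", "data": {"steps": [[[0, 0, -15], 0], [[0, 0, -30], 0], [[0, 0, -35], 0], [[0, 0, -35], 0], [[0, 0, -30], 0], [[0, 0, -15], 0], [[0, 0, 0], 0]], "force": 80}}

```text
time: 8.57
tool_pos: [0.4725, 0.2524, 0.1742]
tcp_rot: [-3.133, -0.181, -0.013]
wrist_force: [-0.2, -0.4, 0.1]
width: 0.402
```

```bash
python3 - <<'E'
from h import *
st(); ci=bot.camera_info('wrist'); im=bot.read_camera('wrist')
cv2.imwrite('pics/w9.png',im[:,:,::-1]);np.savez('w9.npz',**ci)
go([.425,-.165,.16],6.5,36)
E
```

```text
8.57 [0.4725 0.2524 0.1742] F [-0.2 -0.4  0.1] w 0.402 q [0.44 0.04 1.97 0.   1.12 1.9 ]
tool x deg 6.61 z [ 0.0042  0.002  -1.    ] d mm [-93.7 408.6  10.4] rows 12 each [-7.8 34.1  0.9]
twist total 0.10515146152690136
```

View pics/w9.png

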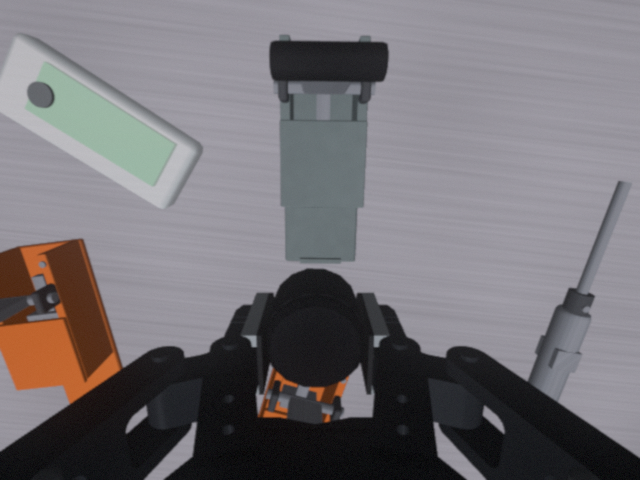

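```bash
python3 - <<'E'
from h import *
b=cv2.imread('pics/w9.png'); x,y,k=245,255,5
c=np.clip(b[y:y+145,x:x+145].astype(float)*2.5,0,255).astype(np.uint8)
cv2.imwrite('pics/w9c.png',cv2.resize(c,None,fx=4,fy=4,interpolation=cv2.INTER_CUBIC))
ci=dict(np.load('w9.npz'))
s=bot.read_state();Rt=R.from_rotvec(s['tcp_rot'])
for dz in (0,2,4,6):   # rim dz mm below TCP
  a=np.linspace(0,2*np.pi,5)[:4]
  for h in (0,32):
    loc=np.c_[18*np.cos(a),18*np.sin(a),np.full(4,dz-h)]/1000
    print(dz,h,((proj(ci,s['tool_pos']+Rt.apply(loc))-[x,y]+.5)*4-.5).round(0).tolist())
E
```

```text
0 0 [[285.0, 67.0], [452.0, 225.0], [285.0, 372.0], [118.0, 224.0]]
0 32 [[286.0, 200.0], [493.0, 390.0], [285.0, 565.0], [79.0, 390.0]]
2 0 [[285.0, 61.0], [450.0, 216.0], [285.0, 362.0], [120.0, 216.0]]
2 32 [[286.0, 190.0], [490.0, 377.0], [285.0, 550.0], [82.0, 377.0]]
4 0 [[285.0, 54.0], [448.0, 208.0], [285.0, 353.0], [122.0, 208.0]]
4 32 [[286.0, 180.0], [487.0, 365.0], [285.0, 536.0], [85.0, 365.0]]
6 0 [[285.0, 48.0], [447.0, 200.0], [285.0, 344.0], [124.0, 200.0]]
6 32 [[286.0, 171.0], [484.0, 353.0], [285.0, 522.0], [88.0, 353.0]]
```

View pics/w9c.png

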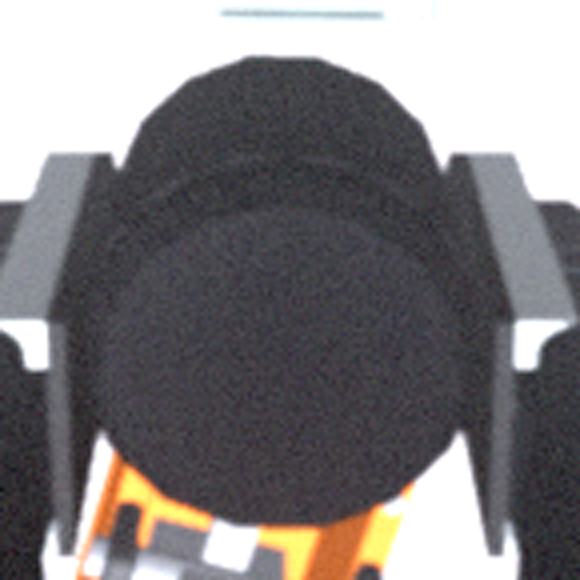

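{"op": "drive_tool", "data": {"steps": [[[-4, 15, 0], 0], [[-8, 30, 0], 0], [[-8, 34, 0], 0], [[-8, 34, 0], 0], [[-8, 34, 0], 0], [[-8, 34, 0], 0], [[-8, 34, 0], 0], [[-8, 34, 0], 0]]}}

```text
time: 9.28
tool_pos: [0.4357, -0.0052, 0.1665]
tcp_rot: [-3.136, -0.181, 0.008]
wrist_force: [0.3, -0.8, -0.8]
width: 0.401
```

{"op": "drive_tool", "data": {"steps": [[[-8, 34, 0], 0], [[-8, 34, 0], 0], [[-8, 34, 5], 0], [[-8, 34, 5], 0], [[-5, 20, 0], 0], [[0, 0, 0], 0], [[0, 0, 0], 0]]}}

```text
time: 9.87
tool_pos: [0.4175, -0.1629, 0.1568]
tcp_rot: [-3.134, -0.176, 0.007]
wrist_force: [-1.0, 0.2, -0.8]
width: 0.397
```

```bash
python3 - <<'E'
from h import *
st(); go([.4893,-.1597,.1],6.5)
ci=bot.camera_info('wrist'); im=bot.read_camera('wrist')
cv2.imwrite('pics/w10.png',im[:,:,::-1]);np.savez('w10.npz',**ci)
print(proj(ci,[.4893,-.1597,.033]))
E
```

```text
9.87 [ 0.4175 -0.1629  0.1568] F [-1.   0.2 -0.8] w 0.397 q [-0.43 -0.11  2.15  0.    1.11  1.03]
tool x deg 6.41 z [-0.0045  0.0022 -1.    ] d mm [72.   5.  56.5] rows 3 each [24.   1.7 18.8]
twist total -0.08552111075263724
[[322.36668923 133.4835747 ]]
```

View pics/w10.png

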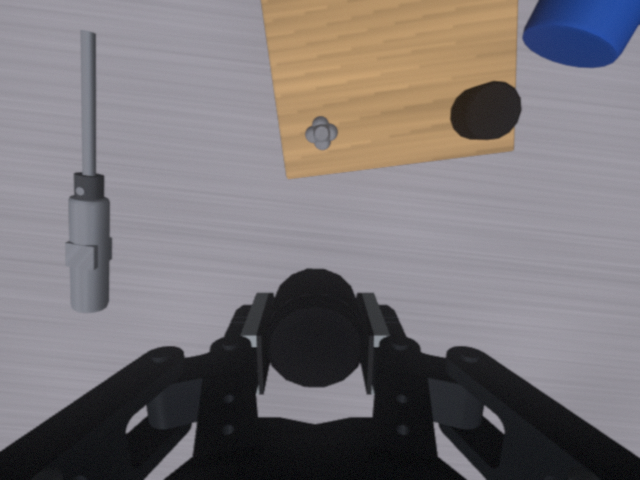

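{"op": "drive_tool", "data": {"steps": [[[6, 1, 10], 0], [[10, 2, 20], 0], [[8, 2, 25], 0], [[3, 0, 20], 0], [[0, 0, 5], 0], [[0, 0, 0], 0], [[0, 0, 0], 0]]}}

```text
time: 10.5
tool_pos: [0.4471, -0.1634, 0.079]
tcp_rot: [-3.136, -0.183, 0.002]
wrist_force: [-0.5, -0.5, -0.3]
width: 0.397
```

```bash
python3 - <<'E'
from h import *
st(); go([.4894,-.1595,.07],6.5)
ci=bot.camera_info('wrist'); im=bot.read_camera('wrist')
cv2.imwrite('pics/w11.png',im[:,:,::-1]);np.savez('w11.npz',**ci)
print(proj(ci,[.4894,-.1595,.033]))
c=im[160:300,240:400,::-1];cv2.imwrite('pics/w11c.png',cv2.resize(c,None,fx=5,fy=4.285,interpolation=2)) if 0 else cv2.imwrite('pics/w11c.png',cv2.resize(c,None,fx=4,fy=4,interpolation=2))
E
```

```text
10.5 [ 0.4471 -0.1634  0.079 ] F [-0.5 -0.5 -0.3] w 0.397 q [-0.4   0.04  2.16  0.    0.94  1.05]
tool x deg 6.69 z [-1.1e-03  5.0e-04 -1.0e+00] d mm [42.5  1.1  8.9] rows 2 each [21.2  0.5  4.5]
twist total 0.19235509278718155
[[316.91183023 193.58413463]]
```

View pics/w11.png

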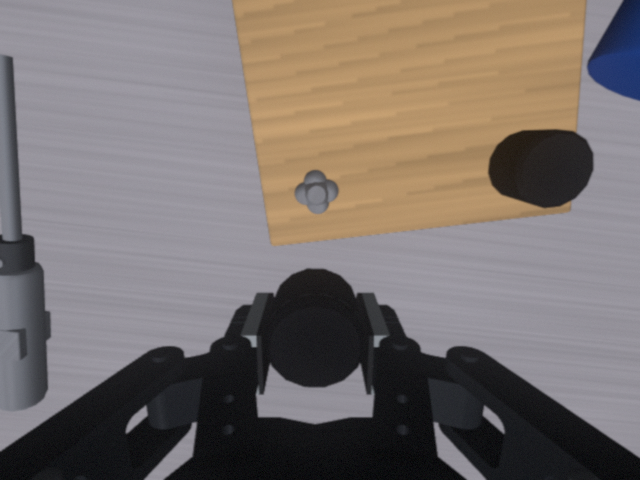

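View pics/w11c.png

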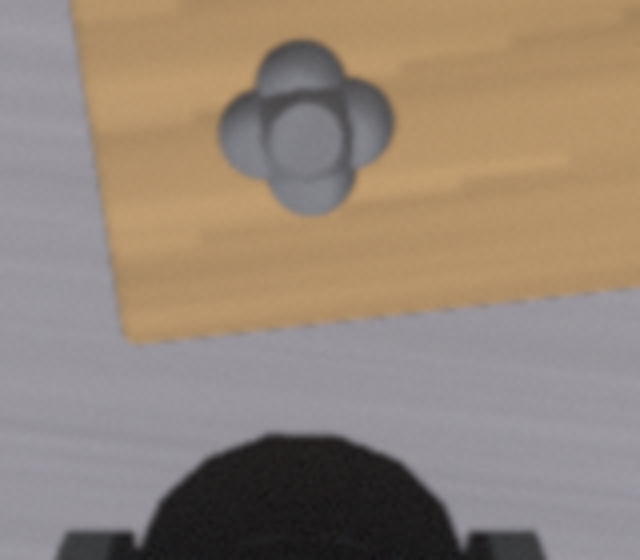

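```bash
python3 - <<'E'
from h import *
ci=dict(np.load('w11.npz'))
for uv,z in [((316.4,191.6),.029),((316.4,194.9),.038)]: print(ray(ci,uv,z))
s=bot.read_state();Rt=R.from_rotvec(s['tcp_rot'])
for uv,z in [((315.2,191.6),.029)]:pass
print(proj(ci,s['tool_pos']+Rt.apply([[0,0,-.028],[0,0,.004]])))
go([.4897,-.1594,.07],6.5)
E
```

```text
[ 0.48979464 -0.15920238  0.029     ]
[ 0.48946998 -0.15921478  0.038     ]
[[316.2663941  346.43924315]
 [316.10659986 305.72061577]]
tool x deg 6.67 z [ 8.e-04 -3.e-04 -1.e+00] d mm [42.1  0.4  9.9] rows 2 each [21.1  0.2  5. ]
twist total 0.16951770845372494
```

{"op": "drive_tool", "data": {"steps": [[[14, 0, 0], 0], [[14, 0, 0], 0], [[14, 0.2, 0], 0], [[0, 0, 10], 0], [[0, 0, 10], 0], [[0, 0, 0], 0], [[0, 0, 0], 0]]}}

```text
time: 11.13
tool_pos: [0.4869, -0.1592, 0.058]
tcp_rot: [-3.135, -0.181, 0.005]
wrist_force: [-0.9, -0.3, -1.2]
width: 0.401
```

```bash
python3 - <<'E'
from h import *
st(); go([.4896,-.1595,.042],6.5)
ci=bot.camera_info('wrist'); im=bot.read_camera('wrist')
cv2.imwrite('pics/w12.png',im[:,:,::-1])
for n,(x,y,w,h) in {'scene':(215,240,100,75),'top':(340,200,100,75)}.items():
  i=bot.read_camera(n)[y:y+h,x:x+w,::-1]; cv2.imwrite(f'pics/{n}12.png',cv2.resize(i,None,fx=6,fy=6,interpolation=2))
E
```

```text
11.13 [ 0.4869 -0.1592  0.058 ] F [-0.9 -0.3 -1.2] w 0.401 q [-0.36  0.14  2.1  -0.    0.9   1.09]
tool x deg 6.6 z [-0.0033  0.0011 -1.    ] d mm [ 2.7  0.7 15.9] rows 1 each [ 2.7  0.7 15.9]
twist total 0.09712531914294686
```

View pics/scene12.png

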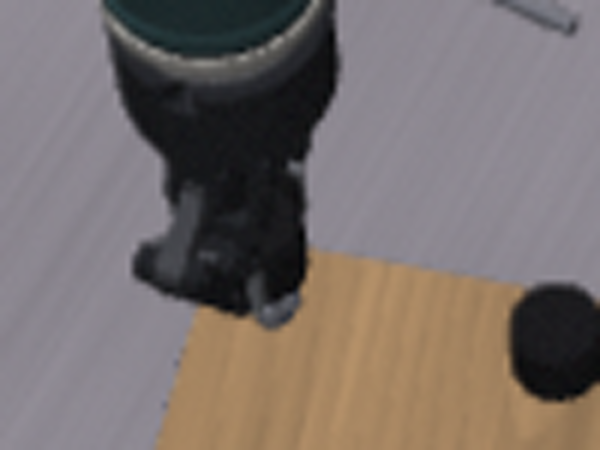

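View pics/w12.png

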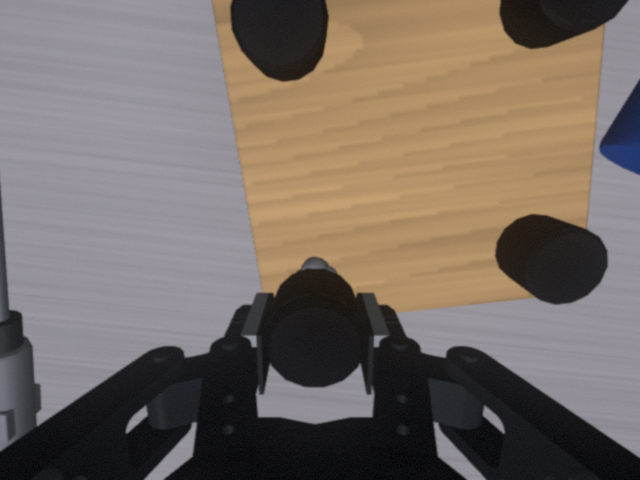

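{"op": "drive_tool", "data": {"steps": [[[0, 0, 0], 0], [[0, 0, 0], 0], [[0, 0, 0], 0]]}}

```text
time: 11.53
tool_pos: [0.4891, -0.1598, 0.0596]
tcp_rot: [3.136, 0.181, 0.001]
wrist_force: [-0.4, -0.1, -0.8]
width: 0.399
```

{"op": "drive_tool", "data": {"steps": [[[0, 0, 0], 0]]}}

```text
time: 11.62
tool_pos: [0.4891, -0.1598, 0.0595]
tcp_rot: [3.136, 0.181, 0.001]
wrist_force: [-0.2, -0.7, -0.3]
width: 0.4
```

{"op": "drive_tool", "data": {"steps": [[[0.4, 0, 5], 0], [[0, 0, 5], 0], [[0, 0, 5], 0], [[0, 0, 2], 0], [[0, 0, 2], 0], [[0, 0, 0], 0], [[0, 0, 0], 0], [[0, 0, 0], 0]], "force": 110}}

```text
time: 12.28
tool_pos: [0.4895, -0.1597, 0.0404]
tcp_rot: [3.136, 0.181, 0.0]
wrist_force: [-0.1, -0.3, -0.2]
width: 0.391
```

```bash
python3 - <<'E'
from h import *
st(); im=bot.read_camera('wrist')
cv2.imwrite('pics/w13.png',cv2.resize(im[230:430,220:420,::-1],None,fx=3,fy=3,interpolation=2))
E
```

```text
12.28 [ 0.4895 -0.1597  0.0404] F [-0.1 -0.3 -0.2] w 0.391 q [-0.36  0.17  2.11  0.    0.86  1.09]
```

View pics/w13.png

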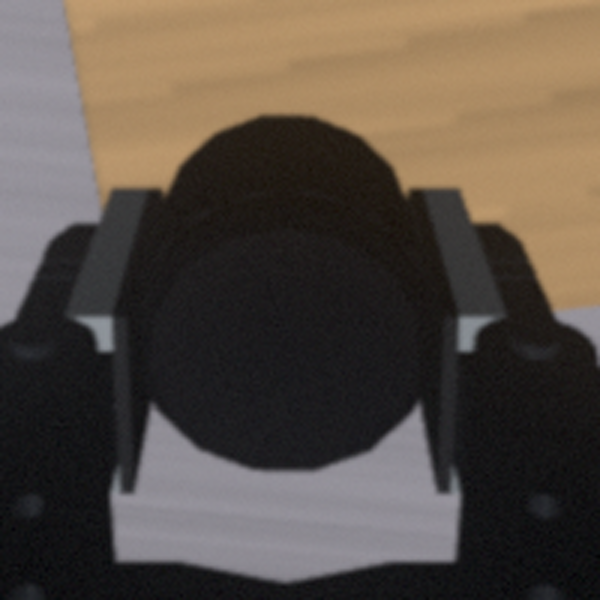

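{"op": "drive_tool", "data": {"steps": [[[0, 0, 2], 0], [[0, 0, 2], 0], [[0, 0, 0], 0], [[0, 0, 0], 0]]}}

```text
time: 12.67
tool_pos: [0.4899, -0.1594, 0.0366]
tcp_rot: [-3.136, -0.18, -0.002]
wrist_force: [0.8, 2.8, 2.7]
width: 0.392
```

{"op": "drive_tool", "data": {"steps": [[[0, 0, 2], 0], [[0, 0, 2], 0], [[0, 0, 0], 0], [[0, 0, 0], 0]]}}

```text
time: 13.0
tool_pos: [0.49, -0.1595, 0.0327]
tcp_rot: [-3.136, -0.181, -0.002]
wrist_force: [1.3, 3.2, 4.6]
width: 0.392
```

{"op": "drive_tool", "data": {"steps": [[[0, 0, 2], 0], [[0, 0, 2], 0], [[0, 0, 0], 0], [[0, 0, 0], 0]]}}

```text
time: 13.33
tool_pos: [0.4891, -0.1593, 0.0269]
tcp_rot: [-3.136, -0.181, 0.0]
wrist_force: [5.1, 1.6, -8.0]
width: 0.391
```

{"op": "drive_tool", "data": {"steps": [[[0, 0, 2], 0], [[0, 0, 1], 0], [[0, 0, 0], 0], [[0, 0, 0], 0]]}}

```text
time: 13.67
tool_pos: [0.4888, -0.1597, 0.0248]
tcp_rot: [-3.136, -0.181, 0.002]
wrist_force: [2.3, 1.5, -4.9]
width: 0.395
```

{"op": "drive_tool", "data": {"steps": [[[0, 0, 1], 0], [[0, 0, 1], 0], [[0, 0, 0], 0], [[0, 0, 0], 0]]}}

```text
time: 14.0
tool_pos: [0.4893, -0.1599, 0.0235]
tcp_rot: [3.136, 0.181, -0.0]
wrist_force: [0.2, 1.6, 0.1]
width: 0.394
```

{"op": "drive_tool", "data": {"steps": [[[0, 0, 1], 0], [[0, 0, 1], 0], [[0, 0, 0], 0], [[0, 0, 0], 0]]}}

```text
time: 14.33
tool_pos: [0.4895, -0.1599, 0.022]
tcp_rot: [3.136, 0.181, -0.0]
wrist_force: [-2.4, -0.2, 4.9]
width: 0.391
```

{"op": "drive_tool", "data": {"steps": [[[0, 0, 1], 0], [[0, 0, 0], 0], [[0, 0, 0], 0], [[0, 0, 0], 0]]}}

```text
time: 14.67
tool_pos: [0.4895, -0.1599, 0.022]
tcp_rot: [3.136, 0.181, -0.0]
wrist_force: [-5.8, 0.3, 13.5]
width: 0.392
```

{"op": "drive_tool", "data": {"steps": [[[0, 0, 0], 0], [[0, 0, 0], 0], [[0, 0, 0], 0], [[0, 0, 0], 0], [[0, 0, 0], 0], [[0, 0, 0], 0]]}}

```text
time: 15.17
tool_pos: [0.4895, -0.1599, 0.0219]
tcp_rot: [3.136, 0.181, -0.0]
wrist_force: [-3.5, 1.2, 12.7]
width: 0.392
```

```bash
python3 - <<'E'
from h import *
st(); im=bot.read_camera('wrist')
cv2.imwrite('pics/w14.png',cv2.resize(im[230:430,200:440,::-1],None,fx=3,fy=3,interpolation=2))
i=bot.read_camera('scene')[100:375,200:420,::-1]; cv2.imwrite('pics/s14.png',cv2.resize(i,None,fx=2,fy=2,interpolation=2))
i=bot.read_camera('top'); cv2.imwrite('pics/t14.png',i[:,:,::-1])
st()
E
```

```text
15.17 [ 0.4895 -0.1599  0.0219] F [-3.5  1.2 12.7] w 0.392 q [-0.36  0.19  2.12 -0.    0.83  1.09]
15.32 [ 0.4895 -0.1599  0.022 ] F [-3.8  1.3 12.7] w 0.395 q [-0.36  0.19  2.12 -0.    0.83  1.09]
```

View pics/w14.png

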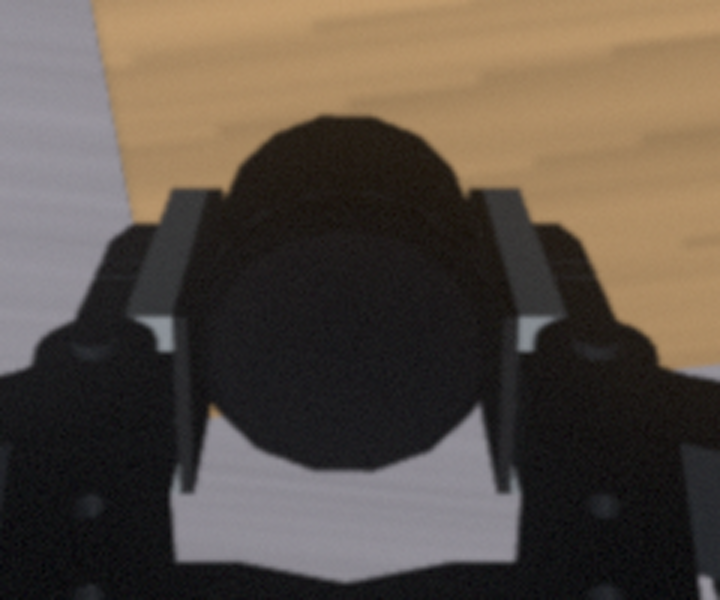

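View pics/s14.png

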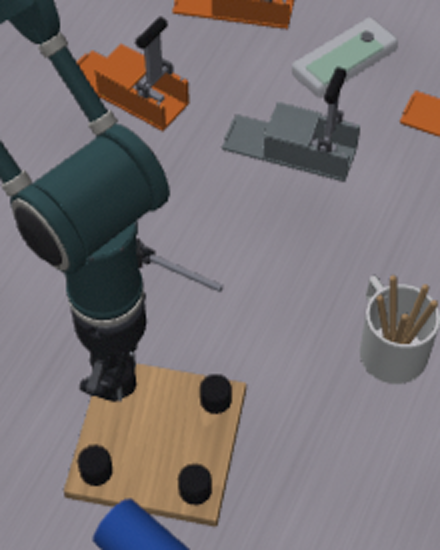

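View pics/t14.png

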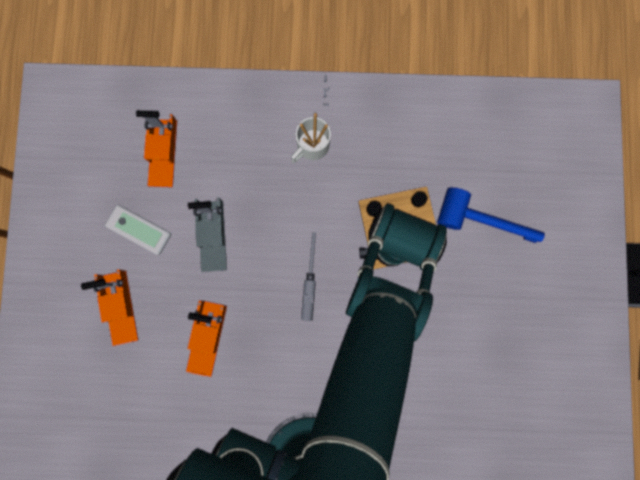

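```bash
python3 - <<'E'
from h import *
print(bot.finish_job()); st()
E
```

```text
the job is handed in; nothing more can be done
None
the job is handed in; nothing more can be done
```

The job is done and handed in at about 15.3 s of the 58 s allowed; no verdict was reported.

- **Lever and foot:** I pushed the grey dispenser's lever to its stop with the shut fingers. The bar was within a few pixels of its predicted place at 0.8 rad. I then let it spring back, and the pictures show it upright with the foot out on the apron.
- **Fitting:** I gripped the foot and lowered it over the bare stud. The vertical force on the tool went from about +5 N to −8 N at the click, and I pressed on until the foot stopped moving down.
- **Last checks:**
  - The TCP stood at z = 0.022 m, about where the rim should meet the board.
  - The fingers were still on the foot with about 12.7 N downward, held steady for over half a second. That is a little over the 10 N asked for.
  - The foot had not slipped in the gripper.
  - In the camera views the mug, mallet, screwdriver and stud finder looked unmoved.
- **Small disagreements:** A sideways force of about 4 N remained at the end. The overhead and wrist cameras put the stud up to 2–3 mm apart, and I used the wrist camera's values.

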